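# Pin the work-rest arm of a pen polishing machine

### The arm

A 6-joint arm with a two-finger parallel gripper is mounted at the origin on the work surface. World frame = base frame: x ahead of the robot, y to its left, z up, the work surface at z = 0. Lengths are in mm, angles in degrees, forces in N, time in s.
With the tool pointing down it reaches from about 300 to 850 mm from the base axis. Payload 4.2 kg.
Tool frame: the origin (TCP) lies at the very end of the fingers, on their centre line; the grasp point (between the pads) lies 19 mm behind it (env.grip_point_offset is the distance from the TCP to the grasp point, in mm); z points along the fingers, y is the line along which they close (so a half turn about z gives the same grasp; the last joint's range is limited). The gripper opens to 91 mm and grips with 3 to 60 N. Pads are 32 mm wide; open, the fingers measure 118 mm over their backs; the gripper's body (76 mm by 178 mm) begins 60 mm behind the grasp point.
Start: joints at [-72.479, 18.312, 89.639, -0, 72.044, -1.146], TCP at [184.042, -544.768, 213.976] pointing down, gripper open.
Joint ranges: [-177.97, 177.97], [-48.28, 115.42], [12.27, 149.76], [-77.06, 257.06], [2.81, 150.46], [-146.56, 146.56]. Speed limits (degrees/s): [147.25, 147.25, 180, 180, 180, 180].

### API

Orientations are given as [roll, pitch, yaw] about the fixed x, y, z axes, in that order (R = Rz(yaw) Ry(pitch) Rx(roll)).
In Python, from workcell import env gives the robot as it stands. The module is installed in compiled form; this text tells all that it offers.
- The arm moves only by the tool arm_command, never from a script. Its argument "rows" is a list of rows, each an object with "delta_pos": the shift along the tool's x, y, z in mm, a list of three; "roll": the turn about the tool's z in units of 5 degrees (1.0 is 5 degrees); "jaw": the opening in per cent of the stroke, from 0 (shut) to 100 (fully open). A call has 1 to 20 rows; each row is the pose to reach, as a shift and turn from the pose commanded when the call began, along the tool's axes at that moment; what a row does not reach only later rows make up. A row lasts 1/12 s, in which the tool goes at most 41.7 mm and 7.16 degrees, less where a joint would pass 70% of its speed; a pose out of reach is approached as far as the arm can. A call with a gripper value outside its range is refused whole. The fingers move at their own pace and stop on an object; "squeeze" is the grip in N (left out, the last holds). Time passes only in rows, so rows that repeat a pose let the fingers close. It gives the time, the measured TCP pose, the force, the opening and the grip force at its end, in the units of the state.
- env.state(): the state, without advancing time (a new reading comes with each control period).
- env.grab_frame(name): name is "side" or "top"; returns a dict with "img" (480x640x3 uint8, blue, green, red), "z_map" (480x640 float32, mm along the optical axis (not along the pixel's ray), 0 where there is no reading), "fov_y" (degrees; the focal length in pixels is half the picture's height over the tangent of half this angle, whatever the lens; pixels are square), "cx", "cy" (the principal point, pixels), "R" (3x3) and "t" (3): a world point X has camera coordinates R X + t. Camera axes: x right, y down, z forward; pixel columns grow to the right and rows downward; lengths in mm; the calibration is good to about 2 mm. A picture is of the moment at which its call begins.
- env.job_done(): hands the job in; it is judged then, once.
The state is a dict: "time_s": time; "qpos": joint angles; "qvel": joint speeds; "effort": joint torques, N m; "ee_pos": TCP position; "ee_rot": TCP orientation; "force": force on the tool from outside, world axes, zero at the start; "torque": the same for the moment, N m; "gripper_width": finger opening in mm; "gripper_force": force on a finger pad.
Only numpy, scipy, OpenCV 4.12 (cv2) and the standard library are available. Lean on these libraries where they do the work, as an engineer would, in place of code of your own. Each camera call takes 0.05 s, during which the arm holds its last target. There are 200 camera calls.

### The job

Swing the polishing machine's work-rest arm fully in against its stop, so that its eye lies between the two ears of the fork, then take the thick hitch pin from the wooden stand and push it down through both ears and the eye until its flange sits flat on the upper ear, and let go. The head that carries fork and arm may sit several millimetres off its marked place across the machine, so find the hole by feel and work the pin in gently: never press it against the machine with more than 30 N. Leave the thin mandrel, jar, loupe and screwdriver where they are.

Things in the scene. Friction and masses are not known exactly. Their poses are not given: they have to be found in the camera images.
- machine: Fixed polishing machine on a grey base plate 200 x 360 x 12 mm. Origin: on the bench, under the nominal hole axis of the fork; z up, x to the fork's open side, y from the fork to the arm's pivot. Two 166 mm tall cheeks with spindle and drums stand within y 145 to 310, x 20 to 105 mm. Fork and pivot sit on one head, clamped rigidly in a cross slot up to 8 mm from nominal either way along machine x.
- head_mark (a point): Nominal hole axis at the upper ear's top, z 79 mm: it does NOT show the head's offset (up to 8 mm along machine x, none along y), to be found by feel or sight. Seen from the true hole axis: level aluminium ears z 45 to 55 and 69 to 79 mm, x -36 to 20, y -20 to 20 mm, joined by a web at x -36 to -26, a plain 13 mm hole in each; pivot at (0, 110) mm.
- rest_arm (a joint): Hinge of the work-rest arm on the head's pivot: 0 rad = against its rigid stop, the eye then exactly in line with the ears' holes; positive = swung out to machine +x (counter-clockwise from above), to 1.1. Friction about 0.2 N m, no spring: stays where left. 0.009 rad is 1 mm at the eye.
- pivot_mark (a point): A fixed point on the pivot axis at nominal, z 67 mm, which does not show the head's offset. Arm: flat steel bar, z 57 to 67 mm, 36 mm square eye with a 14 mm hole 110 mm from the pivot. Upright finger post on it to pinch from above, 12 mm across, z 67 to 105 mm, 40 mm from the pivot: at arm angle q it stands at machine (40 sin q, 110 - 40 cos q) mm plus the head's offset.
- pin: Loose steel hitch pin, about 120 g, standing upright in one of the two holes of the stand. Origin: on its axis at the underside of the flange; z up along the axis. Below: shank 12 mm across, 50 mm long, its last 1.5 mm chamfered to a flat tip 9.6 mm across. Above: flange 26 mm across, 5 mm thick, then a round grip stem 14 mm across from z 5 to 40 mm.
- pin_tip (a point): Centre of the pin's tip, 50 mm below its origin.
- stand: Fixed wooden block 60 x 160 x 60 mm, origin at the centre of its underside, with two 15 mm through holes at its y -45 and +45 mm; the pin and the mandrel hang in them by their flanges on its top, either way round.
- mandrel: Bystander: thin steel mandrel hanging in the other hole of the stand; stem 9 mm and shank 6 mm across, flange like the pin's; same heights and origin as the pin.
- jar: Bystander: glass jar 48 mm across, 50 mm tall; origin at the centre of its underside.
- loupe: Bystander: black ring loupe 38 mm across, 22 mm tall; origin at the centre of its underside.
- driver: Bystander: yellow-handled screwdriver 150 mm long, lying on the bench.
Mind the look-alikes: they are no part of the job. What is shaped like the pin but green is not meant.

How it is judged:
By the outcome, as a careful person would: the job done as asked, in the order asked, and still so for the second after the job is handed in, with the robot touching nothing.
It also fails if it takes over 72 s, if anything falls off the work surface, if the arm or the gripper's body presses on something with over 40 N, if the wrist force passes 120 N, or if a joint passes its speed limit or range.

## Working session

There is one attempt and no reset: what is moved stays moved. The work goes in short steps, Python scripts to look and compute and a tool call to move; the robot and the scene stay as the last step left them, time stands still between calls to the robot, and variables do not carry over. Pictures are saved under pics/ and viewed, at most 10 in all, crops included, and the job is handed in when it is done.

Besides the shell and the picture viewer there is one more tool, called after ">>>" by a JSON object that holds its "name" and its "arguments", one argument or row to a line. arm_command: Moves the arm, as the interface text tells. Its arguments: {"type":"object","properties":{"rows":{"type":"array"},"squeeze":{"type":"number"}},"required":["rows"]}

```bash
mkdir -p pics; cat > h.py <<'E'
import numpy as np, cv2
from workcell import env
def grab(n):
    f=env.grab_frame(n); f={k:f[k] for k in f}; np.save(f'{n}.npy',f,allow_pickle=True); return f
def load(n): return np.load(f'{n}.npy',allow_pickle=True).item()
def foc(f): return f['img'].shape[0]/2/np.tan(np.radians(f['fov_y'])/2)
def pt(f,u,v,z=None):
    z=f['z_map'][int(v),int(u)] if z is None else z
    c=np.array([(u-f['cx'])/foc(f)*z,(v-f['cy'])/foc(f)*z,z]); return np.array(f['R']).T@(c-np.array(f['t']))
def plane(f,u,v,h):
    o=-np.array(f['R']).T@np.array(f['t']); d=pt(f,u,v,1.)-o; return o+d*(h-o[2])/d[2]
def px(f,X):
    c=np.array(f['R'])@np.array(X,float)+np.array(f['t']); return c[:2]/c[2]*foc(f)+[f['cx'],f['cy']]
E
python3 - <<'E'
from h import *
for n in('top','side'):
    f=grab(n); cv2.imwrite(f'pics/{n}0.png',f['img']); print(n,f['fov_y'],f['cx'],f['cy'],-np.array(f['R']).T@f['t'],np.array(f['R'])[2])
print(env.state())
E
```

```text
top 50.67464212866001 321.7440235373743 249.0601057264837 [ 436.46847732  -13.06062383 1067.01014043] [ 0.13698338 -0.02022236 -0.99036691]
side 55.147166638932845 317.9070916242138 236.4420381552062 [ 515.35533703 -546.17604395  734.77369059] [ 0.10454614  0.61798288 -0.77920939]
{'time_s': 0.1, 'qpos': array([-7.24774026e+01,  1.83469161e+01,  8.97007788e+01, -1.87222310e-03,
        7.20422757e+01, -1.14562643e+00]), 'qvel': array([-0.01458706, -0.11816749, -0.17778826,  0.0015137 ,  0.09361842,
        0.02848016]), 'effort': array([-6.51718346e-04, -4.13334918e+01, -2.32509685e+01,  7.27043347e-02,
        4.20929608e-02, -7.20211483e-05]), 'ee_pos': array([ 183.9068153 , -544.31583185,  213.20575504]), 'ee_rot': array([-1.79910012e+02, -1.90858597e-05,  1.86688025e+01]), 'force': array([-0.42082085, -0.10880254, -0.34196673]), 'torque': array([-0.04612789,  0.02927446,  0.01805792]), 'gripper_force': 0.0, 'gripper_width': 90.94596511799624}
```

View pics/top0.png

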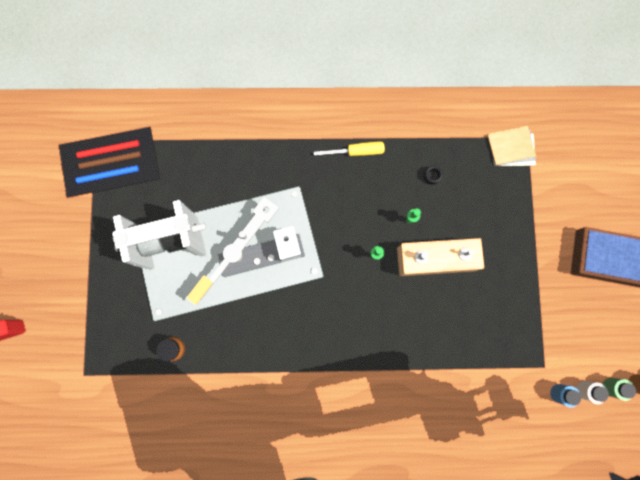

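View pics/side0.png

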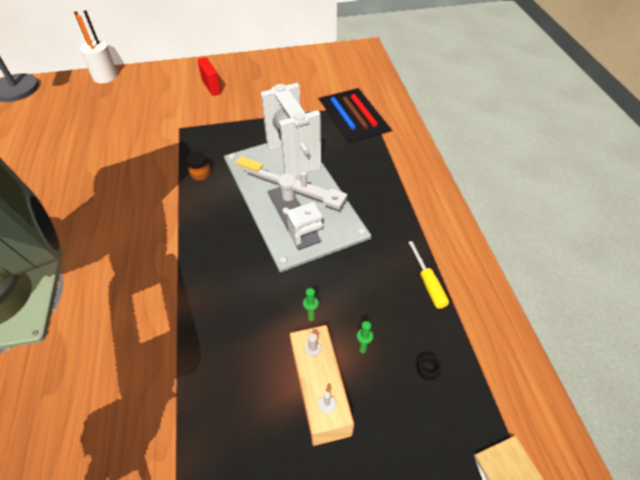

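Top view: the fork is at about (287,242), the pivot at (233,251) and the arm eye at (265,210). The stand is at (440,257), with two grey pins at (421,257) and (465,254). The green look-alikes are at (377,253) and (414,215). Side view: the two candidates in the stand are at (313,343) and (327,402). I'll enlarge both views.

```bash
python3 - <<'E'
from h import *
t,s=load('top'),load('side')
def crop(f,u,v,w,h,W,H): return cv2.resize(f['img'][v:v+h,u:u+w],(W,H),interpolation=cv2.INTER_CUBIC)
a=crop(t,190,190,150,112,400,300); b=crop(t,390,230,100,75,400,300)
c=crop(s,230,140,150,112,400,300); d=crop(s,270,320,100,75*1,400,300); d=crop(s,265,315,140,105,400,300)
cv2.imwrite('pics/c1.png',np.vstack([np.hstack([a,b]),np.hstack([c,d])]))
E
```

```text
(no output)
```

View pics/c1.png

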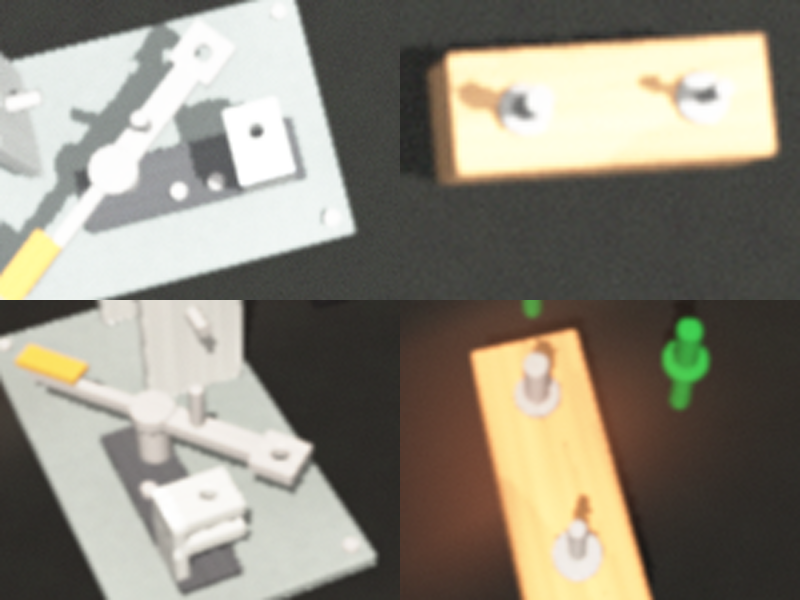

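The thick stem is at top (421,257) / side (313,335–349). The other one, at top (465,254) / side (327,395), has a visibly thinner stem, so it is the mandrel. The green ones are look-alikes. Next I'll triangulate.

```bash
python3 - <<'E'
from h import *
t,s=load('top'),load('side')
def tri(a,b):
    A=[];B=[]
    for f,(u,v) in((t,a),(s,b)):
        o=-np.array(f['R']).T@np.array(f['t']); d=pt(f,u,v,1.)-o; d/=np.linalg.norm(d); P=np.eye(3)-np.outer(d,d); A.append(P);B.append(P@o)
    return np.linalg.lstsq(np.vstack(A),np.hstack(B),rcond=None)[0].round(1)
for n,a,b,h in[('hole',(286.4,238.5),(308,212.8),79),('eye',(266.1,208.7),(335,197.5),67),('post',(242.9,234.5),(303.5,172.9),105),('flange',(421.2,257),(313,349),65),('mandrelfl',(465.5,254.3),(327,403),65)]:
    print(n,tri(a,b),'top@h',plane(t,*a,h).round(1),'side@h',plane(s,*b,h).round(1),'depth',pt(t,*a).round(1),pt(s,*b).round(1))
print('stemtop side',plane(s,313,335,100).round(1),pt(s,313,335).round(1))
# plate: depth-cloud points z 8..16 in top
for f in(t,s):
    vv,uu=np.mgrid[0:480,0:640]; z=f['z_map']
    c=np.stack([(uu-f['cx'])/foc(f)*z,(vv-f['cy'])/foc(f)*z,z],-1); X=(c-np.array(f['t']))@np.array(f['R'])
    img=f['img'].astype(int)
    m=(abs(X[...,2]-12)<5)&(z>0)&(img.min(-1)>95)&(img.max(-1)-img.min(-1)<40)
    n,l,st,ce=cv2.connectedComponentsWithStats(m.astype(np.uint8)); k=1+st[1:,4].argmax(); P=X[l==k]
    print('plate',len(P),P[:,2].mean(),cv2.minAreaRect(P[:,:2].astype(np.float32)))
    # ear top
    m=(abs(X[...,2]-79)<5)&(np.hypot(X[...,0]-plane(t,286.4,238.5,79)[0],X[...,1]-plane(t,286.4,238.5,79)[1])<60)&(img.min(-1)>120); P=X[m]
    print('ear',m.sum(),P[:,2].mean(),cv2.minAreaRect(P[:,:2].astype(np.float32)))
    m=(abs(X[...,2]-60)<6)&(img[...,2]>180)&(np.hypot(X[...,0]-plane(t,440,257,60)[0],X[...,1]-plane(t,440,257,60)[1])<130)
    P=X[m]; print('stand',m.sum(),P[:,2].mean(),cv2.minAreaRect(P[:,:2].astype(np.float32)))
E
```

```text
hole [595.4  36.3  77.1] top@h [595.   36.1  79. ] side@h [595.3  34.6  79. ] depth [600.6  37.9  43.9] [596.5  43.1  69.4]
eye [657.9  77.4  64.7] top@h [658.   77.2  67. ] side@h [656.7  75.1  67. ] depth [670.2  82.2  11.7] [658.5  83.1  58.4]
post [600.5 118.4 104. ] top@h [599.5 118.2 105. ] side@h [601.3 117.5 105. ] depth [599.3 118.  106.2] [601.4 118.3 104.2]
flange [ 557.1 -233.2   60.2] top@h [ 556.7 -232.1   65. ] side@h [ 556.6 -235.5   65. ] depth [ 553.1 -225.5   95.3] [ 556.2 -238.2   70.9]
mandrelfl [ 561.5 -321.6   64.4] top@h [ 561.1 -321.5   65. ] side@h [ 561.7 -321.8   65. ] depth [ 559.6 -317.7   77.2] [ 561.  -325.6   76.3]
stemtop side [ 558.4 -229.3  100. ] [ 558.5 -228.9   99.1]
plate 10267 11.647219364971292 ((577.7817993164062, 163.2653350830078), (200.5837860107422, 359.9431457519531), 14.014949798583984)
ear 537 78.60619291481899 ((586.9842529296875, 36.44758224487305), (56.379676818847656, 39.681026458740234), 13.743647575378418)
stand 2222 59.594675555248735 ((558.9368286132812, -275.6888427734375), (60.37405014038086, 161.74961853027344), 2.9579756259918213)
plate 6043 11.079590909378272 ((577.136474609375, 161.6707000732422), (199.73719787597656, 363.32733154296875), 13.940775871276855)
ear 487 77.79144231790126 ((586.4089965820312, 35.90023422241211), (56.8044548034668, 42.46778869628906), 13.621206283569336)
stand 3897 59.45538880953468 ((558.1448974609375, -276.58587646484375), (60.271484375, 161.31678771972656), 3.083164930343628)
```

```bash
cat >> h.py <<'E'
def go(x,y,z,yaw,frm=None):
    s=env.state(); p,r=(s['ee_pos'],s['ee_rot'][2]) if frm is None else (np.array(frm[:3]),frm[3])
    d=np.array([x,y,z])-p; a=np.radians(r); c,n=np.cos(a),np.sin(a)
    print('delta',np.round([d[0]*c+d[1]*n,d[0]*n-d[1]*c,-d[2]],1),'roll',round(-((yaw-r+180)%360-180)/5,2),'dist',np.linalg.norm(d).round(1))
E
python3 - <<'E'
from h import *
go(600,119,170,104,(184.04,-544.77,213.98,18.67))
t=load('top')
print(pt(t,196,228),pt(t,203,227),pt(t,233,251))
E
```

```text
delta [ 606.6 -495.7   44. ] roll -17.07 dist 784.6
[613.4363842  208.33276218 103.49995822] [615.99693793 195.85214146  99.42985828] [572.29003879 141.93246463  72.01938003]
```

>>> {"name": "arm_command", "arguments": {
  "rows": [
    {"delta_pos":[606.6,-495.7,44],"roll":-17.07,"jaw":50},
    {"delta_pos":[606.6,-495.7,44],"roll":-17.07,"jaw":50},
    {"delta_pos":[606.6,-495.7,44],"roll":-17.07,"jaw":50},
    {"delta_pos":[606.6,-495.7,44],"roll":-17.07,"jaw":50},
    {"delta_pos":[606.6,-495.7,44],"roll":-17.07,"jaw":50},
    {"delta_pos":[606.6,-495.7,44],"roll":-17.07,"jaw":50},
    {"delta_pos":[606.6,-495.7,44],"roll":-17.07,"jaw":50},
    {"delta_pos":[606.6,-495.7,44],"roll":-17.07,"jaw":50},
    {"delta_pos":[606.6,-495.7,44],"roll":-17.07,"jaw":50},
    {"delta_pos":[606.6,-495.7,44],"roll":-17.07,"jaw":50},
    {"delta_pos":[606.6,-495.7,44],"roll":-17.07,"jaw":50},
    {"delta_pos":[606.6,-495.7,44],"roll":-17.07,"jaw":50},
    {"delta_pos":[606.6,-495.7,44],"roll":-17.07,"jaw":50},
    {"delta_pos":[606.6,-495.7,44],"roll":-17.07,"jaw":50},
    {"delta_pos":[606.6,-495.7,44],"roll":-17.07,"jaw":50},
    {"delta_pos":[606.6,-495.7,44],"roll":-17.07,"jaw":50},
    {"delta_pos":[606.6,-495.7,44],"roll":-17.07,"jaw":50},
    {"delta_pos":[606.6,-495.7,44],"roll":-17.07,"jaw":50},
    {"delta_pos":[606.6,-495.7,44],"roll":-17.07,"jaw":50},
    {"delta_pos":[606.6,-495.7,44],"roll":-17.07,"jaw":50}
  ]
}}

```text
time_s: 1.77
ee_pos: [602.7, 124.5, 168.4]
ee_rot: [179.9, -0.1, 104.3]
force: [-0.0, -0.3, 0.2]
gripper_width: 45.7
gripper_force: 0.0
```

>>> {"name": "arm_command", "arguments": {
  "rows": [
    {"delta_pos":[0,0,0],"roll":0,"jaw":50},
    {"delta_pos":[0,0,30],"roll":0,"jaw":50},
    {"delta_pos":[0,0,60],"roll":0,"jaw":50},
    {"delta_pos":[0,0,80],"roll":0,"jaw":50},
    {"delta_pos":[0,0,90],"roll":0,"jaw":50},
    {"delta_pos":[0,0,95],"roll":0,"jaw":50},
    {"delta_pos":[0,0,95],"roll":0,"jaw":50},
    {"delta_pos":[0,0,95],"roll":0,"jaw":50}
  ]
}}

```text
time_s: 2.43
ee_pos: [600.7, 118.5, 76.1]
ee_rot: [179.9, 0.0, 104.0]
force: [-0.3, 0.3, 0.2]
gripper_width: 45.5
gripper_force: 0.0
```

>>> {"name": "arm_command", "arguments": {
  "rows": [
    {"delta_pos":[0,0,0],"roll":0,"jaw":0},
    {"delta_pos":[0,0,0],"roll":0,"jaw":0},
    {"delta_pos":[0,0,0],"roll":0,"jaw":0},
    {"delta_pos":[0,0,0],"roll":0,"jaw":0},
    {"delta_pos":[0,0,0],"roll":0,"jaw":0},
    {"delta_pos":[0,0,0],"roll":0,"jaw":0}
  ],
  "squeeze": 15
}}

```text
time_s: 2.93
ee_pos: [601.5, 119.3, 75.3]
ee_rot: [179.8, 0.0, 104.0]
force: [3.0, 0.3, -0.4]
gripper_width: 12.0
gripper_force: 15.0
```

>>> {"name": "arm_command", "arguments": {
  "rows": [
    {"delta_pos":[-1.8,-2.5,0],"roll":0,"jaw":0},
    {"delta_pos":[-3.5,-5.2,0],"roll":0,"jaw":0},
    {"delta_pos":[-5.1,-8.3,0],"roll":0,"jaw":0},
    {"delta_pos":[-6.5,-11.5,0],"roll":0,"jaw":0},
    {"delta_pos":[-7.5,-14.8,0],"roll":0,"jaw":0},
    {"delta_pos":[-8.3,-18.3,0],"roll":0,"jaw":0},
    {"delta_pos":[-8.6,-20,0],"roll":0,"jaw":0},
    {"delta_pos":[-8.8,-21.7,0],"roll":0,"jaw":0},
    {"delta_pos":[-8.8,-21.7,0],"roll":0,"jaw":0},
    {"delta_pos":[-8.8,-21.7,0],"roll":0,"jaw":0}
  ]
}}

```text
time_s: 3.77
ee_pos: [585.4, 103.6, 75.4]
ee_rot: [179.5, 0.3, 104.0]
force: [10.3, -5.3, -6.3]
gripper_width: 11.5
gripper_force: 15.0
```

>>> {"name": "arm_command", "arguments": {
  "rows": [
    {"delta_pos":[0,-1.5,0],"roll":0,"jaw":0},
    {"delta_pos":[0,-3,0],"roll":0,"jaw":0},
    {"delta_pos":[0,-3,0],"roll":0,"jaw":0},
    {"delta_pos":[0,-3,0],"roll":0,"jaw":0}
  ]
}}

```text
time_s: 4.1
ee_pos: [582.6, 102.7, 75.4]
ee_rot: [179.5, 0.3, 104.1]
force: [10.0, -6.0, -4.7]
gripper_width: 11.7
gripper_force: 15.0
```

>>> {"name": "arm_command", "arguments": {
  "rows": [
    {"delta_pos":[0,-1,0],"roll":0,"jaw":0},
    {"delta_pos":[0,-2,0],"roll":0,"jaw":0},
    {"delta_pos":[0,-2,0],"roll":0,"jaw":0},
    {"delta_pos":[0,-2,0],"roll":0,"jaw":0}
  ]
}}

```text
time_s: 4.43
ee_pos: [580.5, 102.2, 75.4]
ee_rot: [179.5, 0.3, 104.1]
force: [9.5, -5.7, -4.6]
gripper_width: 11.6
gripper_force: 15.0
```

>>> {"name": "arm_command", "arguments": {
  "rows": [
    {"delta_pos":[0,-1,0],"roll":0,"jaw":0},
    {"delta_pos":[0,-2,0],"roll":0,"jaw":0},
    {"delta_pos":[0,-2,0],"roll":0,"jaw":0},
    {"delta_pos":[0,-2,0],"roll":0,"jaw":0}
  ]
}}

```text
time_s: 4.77
ee_pos: [579.9, 102.0, 75.5]
ee_rot: [179.4, 0.3, 104.0]
force: [12.2, -5.3, -7.5]
gripper_width: 11.3
gripper_force: 15.0
```

>>> {"name": "arm_command", "arguments": {
  "rows": [
    {"delta_pos":[0,-0.7,0],"roll":0,"jaw":0},
    {"delta_pos":[0,-1.5,0],"roll":0,"jaw":0},
    {"delta_pos":[0,-1.5,0],"roll":0,"jaw":0},
    {"delta_pos":[0,-1.5,0],"roll":0,"jaw":0}
  ]
}}

```text
time_s: 5.1
ee_pos: [579.9, 102.0, 75.5]
ee_rot: [179.2, 0.3, 104.0]
force: [15.5, -4.0, -9.1]
gripper_width: 11.5
gripper_force: 15.0
```

>>> {"name": "arm_command", "arguments": {
  "rows": [
    {"delta_pos":[0,0,0],"roll":0,"jaw":50},
    {"delta_pos":[0,2,0],"roll":0,"jaw":50},
    {"delta_pos":[0,3,0],"roll":0,"jaw":50},
    {"delta_pos":[0,3,0],"roll":0,"jaw":50},
    {"delta_pos":[0,3,0],"roll":0,"jaw":50},
    {"delta_pos":[0,3,-30],"roll":0,"jaw":50},
    {"delta_pos":[0,3,-70],"roll":0,"jaw":50},
    {"delta_pos":[0,3,-100],"roll":0,"jaw":50},
    {"delta_pos":[0,3,-100],"roll":0,"jaw":50},
    {"delta_pos":[0,3,-100],"roll":0,"jaw":50}
  ]
}}

```text
time_s: 5.93
ee_pos: [576.4, 104.2, 176.9]
ee_rot: [179.8, 0.0, 104.0]
force: [0.3, 0.1, -1.2]
gripper_width: 45.7
gripper_force: 0.0
```

```bash
python3 - <<'E'
from h import *
print(env.state()['ee_rot'])
go(557,-231.5,190,3+90)
go(557,-231.5,190,3)
E
```

```text
[1.79775980e+02 1.87910429e-02 1.04030973e+02]
delta [-320.9 -100.2  -13.1] roll 2.21 dist 336.5
delta [-320.9 -100.2  -13.1] roll 20.21 dist 336.5
```

>>> {"name": "arm_command", "arguments": {
  "rows": [
    {"delta_pos":[-320.9,-100.2,-13],"roll":0,"jaw":50},
    {"delta_pos":[-320.9,-100.2,-13],"roll":0,"jaw":50},
    {"delta_pos":[-320.9,-100.2,-13],"roll":0,"jaw":50},
    {"delta_pos":[-320.9,-100.2,-13],"roll":0,"jaw":50},
    {"delta_pos":[-320.9,-100.2,-13],"roll":0,"jaw":50},
    {"delta_pos":[-320.9,-100.2,-13],"roll":0,"jaw":50},
    {"delta_pos":[-320.9,-100.2,-13],"roll":0,"jaw":50},
    {"delta_pos":[-320.9,-100.2,-13],"roll":0,"jaw":50},
    {"delta_pos":[-320.9,-100.2,-13],"roll":0,"jaw":50},
    {"delta_pos":[-320.9,-100.2,-13],"roll":0,"jaw":50},
    {"delta_pos":[-320.9,-100.2,-13],"roll":0,"jaw":50},
    {"delta_pos":[-320.9,-100.2,-13],"roll":0,"jaw":50}
  ]
}}

```text
time_s: 6.93
ee_pos: [555.9, -230.1, 186.9]
ee_rot: [-179.9, -0.1, 104.1]
force: [0.4, 1.4, 0.1]
gripper_width: 45.5
gripper_force: 0.0
```

```bash
python3 - <<'E'
from h import *
t,s=grab('top'),grab('side')
def crop(f,u,v,w,h,W,H): return cv2.resize(f['img'][v:v+h,u:u+w],(W,H),interpolation=cv2.INTER_CUBIC)
cv2.imwrite('pics/c2.png',np.vstack([np.hstack([crop(t,190,190,150,112,400,300),crop(t,350,200,150,112,400,300)]),np.hstack([crop(s,230,140,150,112,400,300),crop(s,265,290,140,105,400,300)])]))
go(557,-231.5,100,104)
E
```

```text
delta [-1.6  0.3 87.5] roll 0.03 dist 87.6
```

View pics/c2.png

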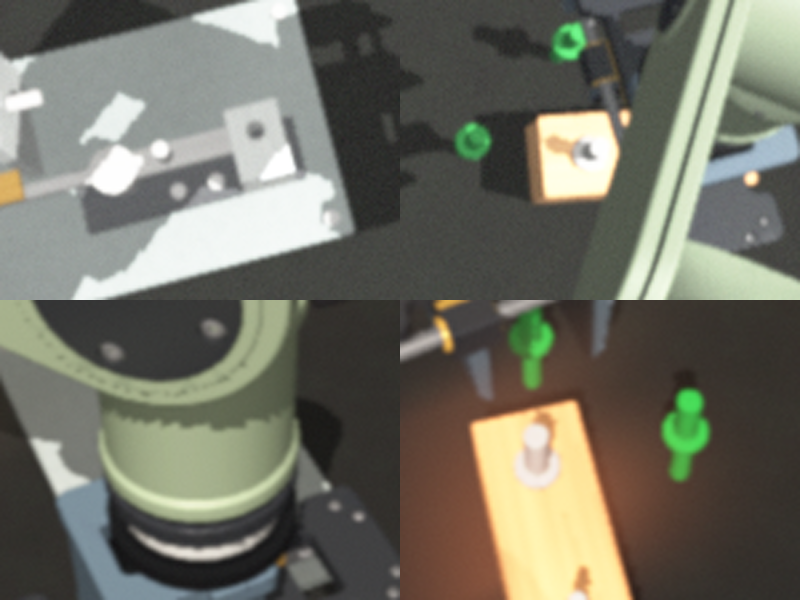

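The top crop shows the arm lying in line with the fork, with the eye between the ears, so it is at the stop. The pin is unmoved at top (420,256). Now down to grasp it.

>>> {"name": "arm_command", "arguments": {
  "rows": [
    {"delta_pos":[0,0,40],"roll":0,"jaw":50},
    {"delta_pos":[0,0,75],"roll":0,"jaw":50},
    {"delta_pos":[0,0,95],"roll":0,"jaw":50},
    {"delta_pos":[0,0,108],"roll":0,"jaw":50},
    {"delta_pos":[0,0,116],"roll":0,"jaw":50},
    {"delta_pos":[0,0,119],"roll":0,"jaw":50},
    {"delta_pos":[0,0,119],"roll":0,"jaw":50},
    {"delta_pos":[0,0,119],"roll":0,"jaw":50}
  ]
}}

```text
time_s: 7.7
ee_pos: [557.1, -231.6, 70.0]
ee_rot: [179.9, 0.1, 104.1]
force: [0.4, -0.1, -0.2]
gripper_width: 45.8
gripper_force: 0.0
```

>>> {"name": "arm_command", "arguments": {
  "rows": [
    {"delta_pos":[0,0,0],"roll":0,"jaw":0},
    {"delta_pos":[0,0,0],"roll":0,"jaw":0},
    {"delta_pos":[0,0,0],"roll":0,"jaw":0},
    {"delta_pos":[0,0,0],"roll":0,"jaw":0},
    {"delta_pos":[0,0,0],"roll":0,"jaw":0},
    {"delta_pos":[0,0,0],"roll":0,"jaw":0},
    {"delta_pos":[0,0,0],"roll":0,"jaw":0}
  ],
  "squeeze": 30
}}

```text
time_s: 8.28
ee_pos: [556.5, -231.9, 69.2]
ee_rot: [180.0, 0.0, 104.0]
force: [0.3, 0.1, 1.4]
gripper_width: 13.1
gripper_force: 30.0
```

>>> {"name": "arm_command", "arguments": {
  "rows": [
    {"delta_pos":[0,0,-20],"roll":0,"jaw":0},
    {"delta_pos":[0,0,-50],"roll":0,"jaw":0},
    {"delta_pos":[0,0,-90],"roll":0,"jaw":0},
    {"delta_pos":[0,0,-120],"roll":0,"jaw":0},
    {"delta_pos":[0,0,-130],"roll":0,"jaw":0},
    {"delta_pos":[0,0,-130],"roll":0,"jaw":0},
    {"delta_pos":[0,0,-130],"roll":0,"jaw":0}
  ]
}}

```text
time_s: 8.87
ee_pos: [555.7, -231.5, 197.9]
ee_rot: [-179.9, -0.1, 104.0]
force: [0.3, 0.2, -1.9]
gripper_width: 13.3
gripper_force: 30.0
```

```bash
python3 - <<'E'
from h import *
print(env.state()['ee_pos'],env.state()['gripper_width'])
go(595.5,36.8,165,104,(557,-231.5,200,104))
E
```

```text
[ 555.6725209  -231.46225865  197.85220922] 13.323893228028046
delta [251.  102.3  35. ] roll 0.0 dist 273.3
```

>>> {"name": "arm_command", "arguments": {
  "rows": [
    {"delta_pos":[15,6,0],"roll":0,"jaw":0},
    {"delta_pos":[40,16,0],"roll":0,"jaw":0},
    {"delta_pos":[75,30,0],"roll":0,"jaw":0},
    {"delta_pos":[110,45,0],"roll":0,"jaw":0},
    {"delta_pos":[145,59,0],"roll":0,"jaw":0},
    {"delta_pos":[180,73,0],"roll":0,"jaw":0},
    {"delta_pos":[210,86,0],"roll":0,"jaw":0},
    {"delta_pos":[235,96,10],"roll":0,"jaw":0},
    {"delta_pos":[248,101.5,25],"roll":0,"jaw":0},
    {"delta_pos":[251,102.3,38],"roll":0,"jaw":0},
    {"delta_pos":[251,102.3,45],"roll":0,"jaw":0},
    {"delta_pos":[251,102.3,45],"roll":0,"jaw":0},
    {"delta_pos":[251,102.3,45],"roll":0,"jaw":0}
  ]
}}

```text
time_s: 9.95
ee_pos: [593.9, 36.0, 152.3]
ee_rot: [-179.8, -0.0, 104.0]
force: [-0.5, -0.4, -1.3]
gripper_width: 13.3
gripper_force: 30.0
```

```bash
python3 - <<'E'
from h import *
t,s=grab('top'),grab('side')
p=env.state()['ee_pos']; print(p,px(s,p-[0,0,60]),px(s,[595.5,36,79]))
def crop(f,u,v,w,h,W,H): return cv2.resize(f['img'][v:v+h,u:u+w],(W,H),interpolation=cv2.INTER_CUBIC)
cv2.imwrite('pics/c3.png',np.hstack([crop(s,265,150,80,120,400,600),crop(t,246,180,80,120,400,600)]))
E
```

```text
[594.99757033  35.81396453 154.05866105] [307.48084594 207.01478397] [307.96190926 212.23251346]
```

View pics/c3.png

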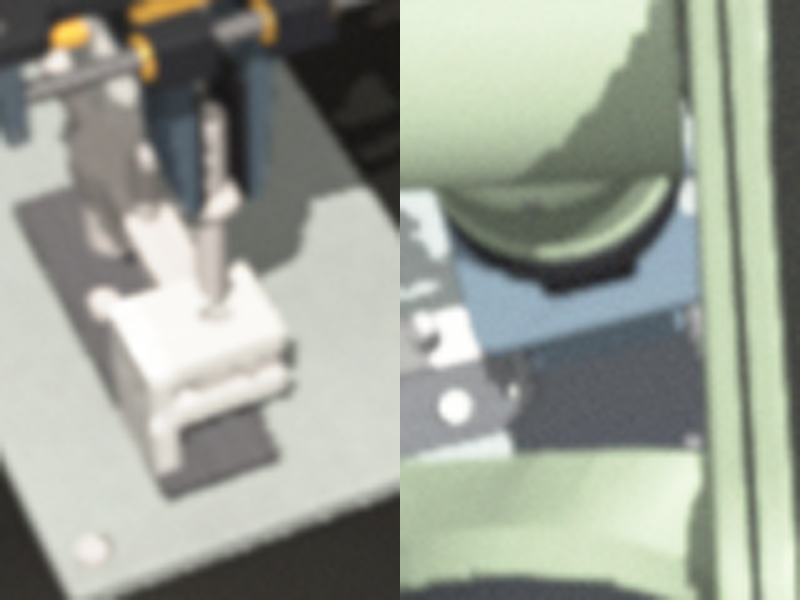

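Side crop: the pin tip is at about (308,209) and the fork hole at about (308,212), so they line up sideways. I'll feel downward gently.

>>> {"name": "arm_command", "arguments": {
  "rows": [
    {"delta_pos":[0,0,3],"roll":0,"jaw":0},
    {"delta_pos":[0,0,6],"roll":0,"jaw":0},
    {"delta_pos":[0,0,9],"roll":0,"jaw":0},
    {"delta_pos":[0,0,11],"roll":0,"jaw":0},
    {"delta_pos":[0,0,13],"roll":0,"jaw":0},
    {"delta_pos":[0,0,14],"roll":0,"jaw":0},
    {"delta_pos":[0,0,14],"roll":0,"jaw":0}
  ]
}}

```text
time_s: 10.63
ee_pos: [594.6, 36.6, 139.7]
ee_rot: [-180.0, 0.0, 104.0]
force: [-1.2, -0.1, -1.0]
gripper_width: 13.1
gripper_force: 30.0
```

>>> {"name": "arm_command", "arguments": {
  "rows": [
    {"delta_pos":[0,0,1],"roll":0,"jaw":0},
    {"delta_pos":[0,0,2],"roll":0,"jaw":0},
    {"delta_pos":[0,0,3],"roll":0,"jaw":0},
    {"delta_pos":[0,0,3],"roll":0,"jaw":0}
  ]
}}

```text
time_s: 10.97
ee_pos: [595.0, 36.7, 137.0]
ee_rot: [180.0, -0.0, 104.0]
force: [1.2, 0.2, -0.8]
gripper_width: 13.0
gripper_force: 30.0
```

>>> {"name": "arm_command", "arguments": {
  "rows": [
    {"delta_pos":[0,0,1],"roll":0,"jaw":0},
    {"delta_pos":[0,0,2],"roll":0,"jaw":0},
    {"delta_pos":[0,0,3],"roll":0,"jaw":0},
    {"delta_pos":[0,0,3],"roll":0,"jaw":0}
  ]
}}

```text
time_s: 11.3
ee_pos: [595.1, 36.8, 133.9]
ee_rot: [180.0, -0.0, 104.0]
force: [0.7, 1.2, -0.5]
gripper_width: 13.0
gripper_force: 30.0
```

>>> {"name": "arm_command", "arguments": {
  "rows": [
    {"delta_pos":[0,0,1],"roll":0,"jaw":0},
    {"delta_pos":[0,0,2],"roll":0,"jaw":0},
    {"delta_pos":[0,0,2],"roll":0,"jaw":0}
  ]
}}

```text
time_s: 11.55
ee_pos: [595.1, 36.8, 131.9]
ee_rot: [180.0, -0.0, 104.0]
force: [2.2, 1.5, -1.1]
gripper_width: 13.3
gripper_force: 30.0
```

>>> {"name": "arm_command", "arguments": {
  "rows": [
    {"delta_pos":[0.4,0.8,0],"roll":0,"jaw":0},
    {"delta_pos":[0.4,0.8,2],"roll":0,"jaw":0},
    {"delta_pos":[0.4,0.8,4],"roll":0,"jaw":0},
    {"delta_pos":[0.4,0.8,5],"roll":0,"jaw":0},
    {"delta_pos":[0.4,0.8,5],"roll":0,"jaw":0}
  ]
}}

```text
time_s: 11.97
ee_pos: [595.3, 37.1, 126.5]
ee_rot: [-180.0, 0.0, 104.0]
force: [1.5, 1.8, -2.1]
gripper_width: 13.0
gripper_force: 30.0
```

>>> {"name": "arm_command", "arguments": {
  "rows": [
    {"delta_pos":[0,0,1],"roll":0,"jaw":0},
    {"delta_pos":[0,0,2],"roll":0,"jaw":0},
    {"delta_pos":[0,0,3],"roll":0,"jaw":0},
    {"delta_pos":[0,0,3],"roll":0,"jaw":0}
  ]
}}

```text
time_s: 12.3
ee_pos: [595.3, 37.1, 123.7]
ee_rot: [-180.0, 0.0, 104.0]
force: [1.3, 0.7, -1.4]
gripper_width: 13.2
gripper_force: 30.0
```

Tip is at about 64, inside the eye. Continuing.

>>> {"name": "arm_command", "arguments": {
  "rows": [
    {"delta_pos":[0.2,0.4,1.5],"roll":0,"jaw":0},
    {"delta_pos":[0.2,0.4,3],"roll":0,"jaw":0},
    {"delta_pos":[0.2,0.4,4.5],"roll":0,"jaw":0},
    {"delta_pos":[0.2,0.4,6],"roll":0,"jaw":0},
    {"delta_pos":[0.2,0.4,6],"roll":0,"jaw":0}
  ]
}}

```text
time_s: 12.72
ee_pos: [595.5, 37.3, 117.4]
ee_rot: [-179.9, 0.0, 104.0]
force: [0.3, -0.1, -0.2]
gripper_width: 13.1
gripper_force: 30.0
```

>>> {"name": "arm_command", "arguments": {
  "rows": [
    {"delta_pos":[0,0,1],"roll":0,"jaw":0},
    {"delta_pos":[0,0,2],"roll":0,"jaw":0},
    {"delta_pos":[0,0,3],"roll":0,"jaw":0},
    {"delta_pos":[0,0,4],"roll":0,"jaw":0},
    {"delta_pos":[0,0,4],"roll":0,"jaw":0}
  ]
}}

```text
time_s: 13.13
ee_pos: [595.6, 37.4, 113.7]
ee_rot: [-180.0, 0.0, 104.0]
force: [0.2, -0.5, -1.7]
gripper_width: 13.5
gripper_force: 30.0
```

>>> {"name": "arm_command", "arguments": {
  "rows": [
    {"delta_pos":[0,0,1],"roll":0,"jaw":0},
    {"delta_pos":[0,0,2],"roll":0,"jaw":0},
    {"delta_pos":[0,0,3],"roll":0,"jaw":0},
    {"delta_pos":[0,0,3],"roll":0,"jaw":0}
  ]
}}

```text
time_s: 13.47
ee_pos: [595.6, 37.4, 110.7]
ee_rot: [-180.0, -0.0, 104.0]
force: [-0.3, -0.1, -2.1]
gripper_width: 13.1
gripper_force: 30.0
```

>>> {"name": "arm_command", "arguments": {
  "rows": [
    {"delta_pos":[0,0,2],"roll":0,"jaw":0},
    {"delta_pos":[0,0,4],"roll":0,"jaw":0},
    {"delta_pos":[0,0,6],"roll":0,"jaw":0},
    {"delta_pos":[0,0,8],"roll":0,"jaw":0},
    {"delta_pos":[0,0,10],"roll":0,"jaw":0},
    {"delta_pos":[0,0,10],"roll":0,"jaw":0}
  ]
}}

```text
time_s: 13.97
ee_pos: [595.5, 37.4, 100.3]
ee_rot: [-179.9, -0.0, 104.0]
force: [0.1, -0.3, -1.9]
gripper_width: 12.9
gripper_force: 30.0
```

>>> {"name": "arm_command", "arguments": {
  "rows": [
    {"delta_pos":[0,0,2],"roll":0,"jaw":0},
    {"delta_pos":[0,0,4],"roll":0,"jaw":0},
    {"delta_pos":[0,0,6],"roll":0,"jaw":0},
    {"delta_pos":[0,0,7],"roll":0,"jaw":0},
    {"delta_pos":[0,0,7],"roll":0,"jaw":0}
  ]
}}

```text
time_s: 14.38
ee_pos: [595.6, 37.4, 93.6]
ee_rot: [-180.0, -0.0, 104.0]
force: [-0.4, -0.5, -0.7]
gripper_width: 13.4
gripper_force: 30.0
```

>>> {"name": "arm_command", "arguments": {
  "rows": [
    {"delta_pos":[0,0,0.5],"roll":0,"jaw":0},
    {"delta_pos":[0,0,1],"roll":0,"jaw":0},
    {"delta_pos":[0,0,1.5],"roll":0,"jaw":0},
    {"delta_pos":[0,0,2],"roll":0,"jaw":0},
    {"delta_pos":[0,0,2],"roll":0,"jaw":0}
  ]
}}

```text
time_s: 14.8
ee_pos: [595.7, 37.4, 91.9]
ee_rot: [-180.0, 0.0, 104.0]
force: [-0.6, 0.0, -1.5]
gripper_width: 13.4
gripper_force: 30.0
```

>>> {"name": "arm_command", "arguments": {
  "rows": [
    {"delta_pos":[0,0,0.5],"roll":0,"jaw":0},
    {"delta_pos":[0,0,1],"roll":0,"jaw":0},
    {"delta_pos":[0,0,1.5],"roll":0,"jaw":0},
    {"delta_pos":[0,0,2],"roll":0,"jaw":0},
    {"delta_pos":[0,0,2],"roll":0,"jaw":0}
  ]
}}

```text
time_s: 15.22
ee_pos: [595.7, 37.4, 89.8]
ee_rot: [-180.0, 0.0, 104.0]
force: [1.0, 0.3, -0.4]
gripper_width: 13.3
gripper_force: 30.0
```

>>> {"name": "arm_command", "arguments": {
  "rows": [
    {"delta_pos":[0,0,0.5],"roll":0,"jaw":0},
    {"delta_pos":[0,0,1],"roll":0,"jaw":0},
    {"delta_pos":[0,0,1],"roll":0,"jaw":0}
  ]
}}

```text
time_s: 15.47
ee_pos: [595.7, 37.4, 88.8]
ee_rot: [-180.0, 0.0, 104.0]
force: [-0.5, 0.2, -0.7]
gripper_width: 13.1
gripper_force: 30.0
```

>>> {"name": "arm_command", "arguments": {
  "rows": [
    {"delta_pos":[0,0,0.5],"roll":0,"jaw":0},
    {"delta_pos":[0,0,1],"roll":0,"jaw":0},
    {"delta_pos":[0,0,1],"roll":0,"jaw":0}
  ]
}}

```text
time_s: 15.72
ee_pos: [595.9, 37.4, 88.2]
ee_rot: [180.0, 0.0, 104.0]
force: [-0.9, 0.1, 1.4]
gripper_width: 13.6
gripper_force: 30.0
```

>>> {"name": "arm_command", "arguments": {
  "rows": [
    {"delta_pos":[0,0,0.5],"roll":0,"jaw":0},
    {"delta_pos":[0,0,1],"roll":0,"jaw":0},
    {"delta_pos":[0,0,1],"roll":0,"jaw":0}
  ]
}}

```text
time_s: 15.97
ee_pos: [595.9, 37.4, 88.2]
ee_rot: [180.0, 0.0, 104.0]
force: [-2.0, -0.1, 7.3]
gripper_width: 13.1
gripper_force: 30.0
```

Contact at z 88.2 and the force is rising, so the flange is seated. Release and withdraw.

>>> {"name": "arm_command", "arguments": {
  "rows": [
    {"delta_pos":[0,0,-1],"roll":0,"jaw":40},
    {"delta_pos":[0,0,-1],"roll":0,"jaw":40},
    {"delta_pos":[0,0,-1],"roll":0,"jaw":40},
    {"delta_pos":[0,0,-1],"roll":0,"jaw":40},
    {"delta_pos":[0,0,-1],"roll":0,"jaw":40},
    {"delta_pos":[0,0,-15],"roll":0,"jaw":40},
    {"delta_pos":[0,0,-40],"roll":0,"jaw":40},
    {"delta_pos":[0,0,-80],"roll":0,"jaw":40},
    {"delta_pos":[-40,0,-110],"roll":0,"jaw":40},
    {"delta_pos":[-80,0,-110],"roll":0,"jaw":40},
    {"delta_pos":[-120,0,-110],"roll":0,"jaw":40},
    {"delta_pos":[-160,0,-110],"roll":0,"jaw":40},
    {"delta_pos":[-200,0,-110],"roll":0,"jaw":40},
    {"delta_pos":[-200,0,-110],"roll":0,"jaw":40},
    {"delta_pos":[-200,0,-110],"roll":0,"jaw":40},
    {"delta_pos":[-200,0,-110],"roll":0,"jaw":40}
  ]
}}

```text
time_s: 17.3
ee_pos: [643.9, -156.4, 196.4]
ee_rot: [-180.0, -0.1, 104.0]
force: [0.8, -0.3, 0.9]
gripper_width: 36.4
gripper_force: 0.0
```

```bash
python3 - <<'E'
from h import *
t,s=grab('top'),grab('side')
print(px(s,[595.7,37.4,119]),pt(t,*px(t,[595.7,37.4,119])))
def crop(f,u,v,w,h,W,H): return cv2.resize(f['img'][v:v+h,u:u+w],(W,H),interpolation=cv2.INTER_CUBIC)
cv2.imwrite('pics/c4.png',np.hstack([crop(s,260,140,100,150,400,600),crop(t,216,170,100,150,400,600)]))
E
```

```text
[307.30197868 197.20182323] [596.14757722  37.54183765 116.335278  ]
```

View pics/c4.png

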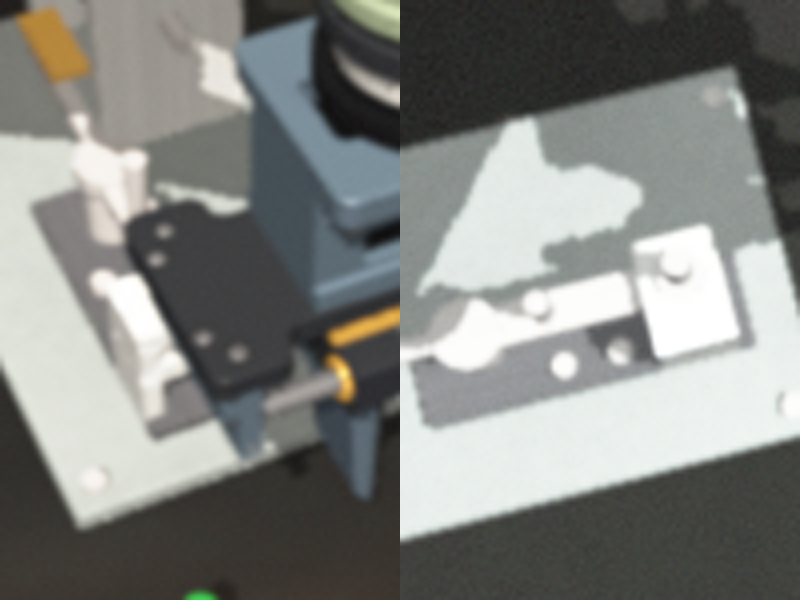

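The top crop shows the pin standing in the fork hole at about (284,236), stem top near z 117, the arm in line, and the gripper clear. Handing in.

```bash
python3 -c "
from workcell import env
print(env.job_done())"
```

```text
the job is handed in; nothing more can be done
None
```

The work-rest arm is swung in against its stop, and the thick pin is through both ears and the eye with its flange seated on the upper ear and released. Force readings taken between moves peaked at about 7 N while inserting the pin. The job was handed in at about 17.4 s, with no verdict returned.

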